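# Put a raw vase away in the damp box with the folding lid stay

### The arm

A 7-joint arm with a two-finger parallel gripper is mounted at the origin on the work surface. World frame = base frame: x ahead of the robot, y to its left, z up, the work surface at z = 0. Lengths are in m, angles in rad, forces in N, time in s.
With the tool pointing down it reaches from about 0.35 to 0.9 m from the base axis. Payload 7.2 kg.
Tool frame: the origin (TCP) lies between the finger pads; the fingertips stand 17 mm ahead of it and the grasp point (between the pads) lies 2 mm behind it; x points along the fingers, y is the direction in which the jaws open and shut, and the axes are right-handed (so a half turn about x gives the same grasp; the last joint's range is limited). The gripper opens to 88 mm and grips with 3 to 60 N. Pads are 20 mm wide; open, the fingers measure 115 mm over their backs; the gripper's body (75 mm by 178 mm) begins 61 mm behind the grasp point.
Start: joints at [1.13, 0.411, -0.013, 1.596, 0.006, 1.134, -0.082], TCP at [0.228, -0.582, 0.204] pointing down, gripper open.
Joint ranges: [-2.95, 2.95], [-0.29, 1.99], [-1.47, 1.44], [0.14, 2.54], [-1.03, 4.17], [0.13, 1.85], [-2.86, 2.86]. Speed limits (rad/s): [2.39, 2.39, 3.01, 3.01, 3.14, 3.14, 3.14].

### API

Orientations are given as a rotation vector (axis times angle).
In Python, from plant import arm gives the robot as it stands.
- The arm moves only by the shell command python3 -m creep 'ROWS'. ROWS is text: rows parted by semicolons, each of 7 numbers parted by spaces: the opening in per cent of the stroke, from 0 (shut) to 100 (fully open), then the shift along the world's x, y, z in m, then the turn, a rotation vector about the world's x, y, z in degrees. In form: fingers dx dy dz wx wy wz; .... A call has 1 to 10 rows; each row shifts and turns the commanded pose from where the row before left it; what a row does not reach is not made up. A row lasts 1/8 s, in which the tool goes at most 62.5 mm and 10.7 degrees, less where a joint would pass 70% of its speed; a pose out of reach is approached as far as the arm can. A call with a gripper value outside its range is refused whole. The fingers move at their own pace and stop on an object; the grip force is fixed at half the most. Time passes only in rows, so rows that do not move let the fingers close. It gives the time, the measured TCP pose, the force and the opening at its end, in the units of the state.
- arm.observe(): the state, without advancing time (a new reading comes with each control period).
- arm.camera(name): name is "scene" or "top" or "wrist"; returns the picture (480x640x3 uint8, red, green, blue); there is no depth.
- arm.calibration(name): a dict with "K" (3x3 intrinsics, pixels), "camera_from_world" (4x4, takes a point from world to camera coordinates); the wrist camera has in their place "tool_from_camera" (4x4, takes a point from camera to tool coordinates, whose origin is the TCP and whose axes are the tool frame's). Camera axes: x right, y up, looking along -z (the intrinsics and any distortion apply to the point x, -y, -z); pixel columns grow to the right and rows downward; lengths in m; the calibration is good to about 2 mm. A picture is of the moment at which its call begins: read the wrist's pose just before it. calibration takes no time and is no camera call.
- arm.sign_off(): hands the job in, once; it reports no verdict.
The state is a dict: "t": time; "joint_positions": joint angles; "qd": joint speeds; "joint_efforts": joint torques, N m; "tcp_pos": TCP position; "tcp_rot": TCP orientation; "wrist_force": force on the tool from outside, world axes, zero at the start; "torque": the same for the moment, N m; "finger_gap": finger opening in m.
Only numpy, scipy, OpenCV 4.12 (cv2) and the standard library are available. Lean on these libraries where they do the work, as an engineer would, in place of code of your own. Each camera call takes 0.05 s, during which the arm holds its last target. There are 200 camera calls.

### The job

Put the dark unglazed vase away in the wooden damp box: raise the lid by its steel bar until the folding stay at its side goes past straight and locks, feeling for the end and not wrenching it (the stay's foot must not be dragged along its slot), and let go so that the stay alone carries the lid. Stand the vase upright on the box floor without dropping it. Then with the stay's red peg lift the knee back through straight, which raises the lid a little, and fold it to bring the lid down under control, never letting it fall, until it is fully shut; leave everything else where it stands.

Things in the scene. Friction and masses are not known exactly. Their poses are not given: they have to be found in the camera images.
- damp_box: Fixed plywood box with a hinged lid, outside 190 (its x) x 260 (its y) x 115 mm high, walls and floor 8 mm. Origin: centre of the underside; x points from the lid's bar side (near the robot) to the hinge side, z up. It is turned by up to about 0.15 rad. The stay is on its outside at +y.
- lid_hinge (a point): Middle of the lid's hinge line, which runs along the box's y axis on the far top edge: box frame (95, 0, 115) mm.
- lid_board (a joint): Lid angle, rad: 0 shut, grows as it rises. Plywood lid 190 x 260 x 12 mm, 0.55 to 0.85 kg; unless locked or held it falls shut. The stay, coming straight, ends the opening somewhere from 1.26 to 1.43 rad, different every time, to be felt as a stiff stop. Locked, the lid stands about 0.03 rad below that stop.
- lid_handle (a point): Middle of the lid's pull bar: a freely turning black sleeve, 14 mm thick, 110 mm long along the box's y on a steel hoop, 42 mm in front of the lid's edge, 232 mm from the hinge line (6 mm above it when shut). From above one finger goes in front of it, one into the 35 mm gap behind it (fingers some 30 mm open). The sleeve turns as the lid rises, so the tool can stay upright.
- stay_foot (a point): The stay's foot: pivot of its lower link (axis along the box's y), in the box frame at (-5, 140, 111) mm, its height set by hand, give or take 6 mm. It is clamped in an upright slot and slips at about 36 N along it; with the stay straight, pulling some 12 N too hard at the lid's bar does that.
- box_stay (a point): Middle of the slotted plate on the box's +y side that carries the stay: two 82 mm links, foot to knee and knee to a lid pivot 150 mm from the hinge. Drawn to the very top it is straight; a light spring and its weight then tip the knee back to the hinge side, and as the lid is let down some 6 mm at the bar it rests on its stop, 0.35 rad past straight. Stopped short of the top it does not lock.
- knee_grip (a point): Grip point on the red peg at the knee, a freely turning sleeve 16 mm thick, 72 mm long along the box's y; the point is on its axis, 72 mm outside the box's side. It circles at 82 mm about the foot's axis: locked, up and leaning back; folding takes it forward (box -x) and down by some 3.2 rad, to 32-42 mm above the table, below the foot, lid shut. Pinch from above. Takes 2 to 8 N.
- box_floor (a point): A free place on the inner floor in front of the raised lid, 35 mm before the box centre, 8 mm above the table; the inside is 174 x 244 mm.
- raw_vase: The vase to put away: dark brown unglazed clay, 92 mm tall, straight-sided belly 50 mm across from 30 to 58 mm above its foot, neck 26 mm, about 0.16 kg. Origin: centre of its foot, z up.
- white_vase: Same shape, white glazed. Leave it.
- blue_vase: Same shape, blue glazed. Leave it.
- clay_bowl: Reddish clay bowl 124 mm across, 57 mm high; origin under its centre. Leave it.
- rolling_pin: Light wood roller, 32 mm thick, about 200 mm long; origin under its middle. Leave it.
- slip_jar: Beige jar with green cap, 68 mm across, 100 mm high; origin under its centre. Leave it.
Mind the look-alikes: they are no part of the job. What is shaped like the raw_vase but orange is not meant.

How it is judged:
On the way, in this order (a step that is already met when the one before it is completed fails the run):
1. the lid stands open on its locked stay, the robot not touching it (value of joint lid_board above 1 rad and contact force between each of the arm, the fingers and damp_box below 0.3 N and velocity of joint lid_board above -0.1 rad/s), for 0.5 s.
2. the raw vase stands upright in the box, let go, the lid still standing open on its stay (value of joint lid_board above 1 rad and contact force between each of the arm, the fingers and damp_box below 0.3 N and x of raw_vase in the frame of damp_box between -0.09 and 0.09 m and y of raw_vase in the frame of damp_box between -0.125 and 0.125 m and z of raw_vase in the frame of damp_box below 0.016 m and angle between raw_vase's own z axis and vertical below 0.12 rad and contact force between the fingers and raw_vase below 0.3 N), for 0.2 s.
At the end, for the whole second after the job is handed in: The lid is shut (within 0.04 rad), the raw vase stands upright (within 0.12 rad) and at rest on the floor inside the box, and the robot touches nothing (value of joint lid_board below 0.04 rad and x of raw_vase in the frame of damp_box between -0.09 and 0.09 m and y of raw_vase in the frame of damp_box between -0.125 and 0.125 m and z of raw_vase in the frame of damp_box below 0.016 m and angle between raw_vase's own z axis and vertical below 0.12 rad and linear speed of raw_vase below 0.02 m/s and contact force between the fingers and anything else below 0.3 N).
It fails at once if the stay's foot is dragged more than 1.5 mm along its slot (distance of stay_foot from where it was at the start of the episode above 0.0015 m).
It fails at once if the lid falls (faster than 2.5 rad/s downwards) (velocity of joint lid_board below -2.5 rad/s).
It fails at once if the raw vase is dropped (falls free faster than 0.6 m/s) (linear speed of raw_vase above 0.6 m/s and contact force between the fingers and raw_vase below 0.05 N).
It fails at once if the raw vase is knocked over (angle between raw_vase's own z axis and vertical above 0.8 rad).
It fails at once if another thing is moved more than 30 mm (distance of any of white_vase, blue_vase, clay_bowl, rolling_pin, slip_jar from where it was at the start of the episode above 0.03 m).
It also fails if it takes over 72 s, if anything falls off the work surface, if the arm or the gripper's body presses on something with over 40 N, if the wrist force passes 120 N, or if a joint passes its speed limit or range.

## Working session

There is one attempt and no reset: what is moved stays moved. The work goes in short steps, Python scripts to look and compute and a shell command to move; the robot and the scene stay as the last step left them, time stands still between calls to the robot, and variables do not carry over. Pictures are saved under pics/ and viewed, about 8 in all and at most 12, crops included, and the job is handed in when it is done.

```bash
ls; mkdir -p pics; python3 - <<'E'
from plant import arm
import cv2,numpy as np
print(arm.observe())
for n in("scene","top"):
    im=arm.camera(n); cv2.imwrite(f"pics/{n}0.png",im[:,:,::-1])
    c=arm.calibration(n); print(n,c)
print(arm.calibration("wrist"))
E
```

```text
pics
{'t': 0.0, 'joint_positions': array([ 1.12981817,  0.41191542, -0.01268689,  1.59700381,  0.00559821,
        1.13431127, -0.08218559]), 'qd': array([-0.00048782,  0.00084682, -0.00064608,  0.00063941,  0.00143215,
        0.00177659, -0.00200901]), 'joint_efforts': array([-1.19957913e-04, -5.87950480e+01,  6.42160345e-01, -2.91076273e+01,
       -5.36107749e-02,  1.82112423e-02,  1.33143831e-04]), 'tcp_pos': array([ 0.22738345, -0.58160955,  0.20321605]), 'tcp_rot': array([ 2.01792602,  0.38222172, -2.01878004]), 'wrist_force': array([0.14902176, 0.26924618, 1.05236835]), 'torque': array([ 0.01409715,  0.01049844, -0.00786392]), 'finger_gap': 0.08801617339429867}
scene {'K': array([[461.24383064,   0.        , 323.76653705],
       [  0.        , 461.24383064, 247.38608584],
       [  0.        ,   0.        ,   1.        ]]), 'camera_from_world': array([[-0.055395  ,  0.99837358,  0.01347556,  0.04749167],
       [-0.55411858, -0.04196695,  0.8313792 ,  0.1971929 ],
       [ 0.83059255,  0.03858719,  0.55554211, -1.72772465],
       [ 0.        ,  0.        ,  0.        ,  1. 
[... 266 characters left out ...]
[ 0.99787713, -0.02964028,  0.05798868, -0.52528273],
       [-0.05812649, -0.0038085 ,  0.99830196, -1.57265714],
       [ 0.        ,  0.        ,  0.        ,  1.        ]])}
{'K': array([[373.96606151,   0.        , 322.63345924],
       [  0.        , 373.96606151, 236.57020057],
       [  0.        ,   0.        ,   1.        ]]), 'tool_from_camera': array([[ 8.88391790e-04,  2.73634644e-01, -9.61833298e-01,
        -1.81663597e-01],
       [ 9.99999604e-01, -1.87100965e-04,  8.70415003e-04,
        -7.59380611e-04],
       [ 5.82157607e-05, -9.61833690e-01, -2.73634702e-01,
        -7.54934091e-02],
       [ 0.00000000e+00,  0.00000000e+00,  0.00000000e+00,
         1.00000000e+00]])}
```

View pics/top0.png

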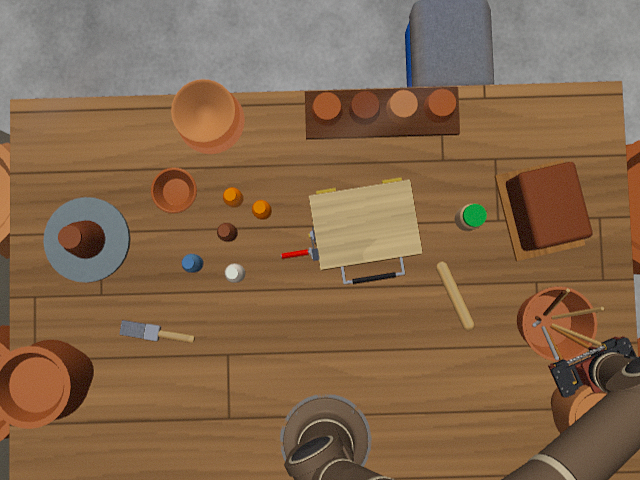

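View pics/scene0.png

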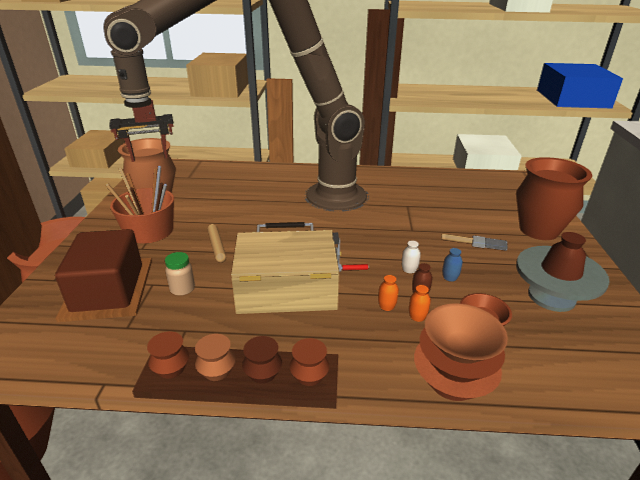

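The top view shows the box lid with corners near (310,195), (411,180), (421,254) and (321,269). The black bar is at about (375,278), the red peg at (295,254) and the dark vase at (227,232). The white vase (234,272), blue vase (192,262) and two orange ones stand close to the dark vase.

```bash
cat > h.py <<'E'
import numpy as np,cv2
from plant import arm
from scipy.spatial.transform import Rotation as R
def ray(name,px,obs=None):
    c=arm.calibration(name);K=c["K"]
    d=np.array([(px[0]-K[0,2])/K[0,0],-(px[1]-K[1,2])/K[1,1],-1])
    if name=="wrist":
        T=c["tool_from_camera"];W=np.eye(4);W[:3,:3]=R.from_rotvec(obs["tcp_rot"]).as_matrix();W[:3,3]=obs["tcp_pos"];M=W@T
    else: M=np.linalg.inv(c["camera_from_world"])
    return M[:3,3],M[:3,:3]@d
def onz(name,px,z,obs=None):
    o,d=ray(name,px,obs);return o+d*(z-o[2])/d[2]
def proj(name,p,obs=None):
    c=arm.calibration(name);K=c["K"]
    if name=="wrist":
        W=np.eye(4);W[:3,:3]=R.from_rotvec(obs["tcp_rot"]).as_matrix();W[:3,3]=obs["tcp_pos"];M=np.linalg.inv(W@c["tool_from_camera"])
    else: M=c["camera_from_world"]
    q=M[:3,:3]@p+M[:3,3]
    return np.array([K[0,2]+K[0,0]*q[0]/-q[2],K[1,2]-K[1,1]*q[1]/-q[2]])
def near(A,B):
    (o1,d1),(o2,d2)=A,B
    s=np.linalg.lstsq(np.c_[d1,-d2],o2-o1,rcond=None)[0]
    a=o1+s[0]*d1;b=o2+s[1]*d2;return (a+b)/2,np.linalg.norm(a-b)
def blob(mask,x0,y0,x1,y1):
    m=np.zeros(mask.shape,np.uint8);m[y0:y1,x0:x1]=mask[y0:y1,x0:x1]
    n,l,s,c=cv2.connectedComponentsWithStats(m);i=1+np.argmax(s[1:,4])
    return (l==i).astype(np.uint8),c[i],s[i]
E
python3 - <<'E'
from h import *
im=cv2.imread("pics/top0.png");hsv=cv2.cvtColor(im,cv2.COLOR_BGR2HSV).astype(int);H,S,V=hsv[...,0],hsv[...,1],hsv[...,2]
lid,c,s=blob(((H>15)&(H<32)&(V>165)).astype(np.uint8),300,160,435,275)
r=cv2.minAreaRect(cv2.findContours(lid,0,1)[0][0]);print("lid",r,s)
P=[onz("top",p,.127) for p in cv2.boxPoints(r)];print(np.round(P,4)); ctr=np.mean(P,0)
print("centre",ctr)
bar,c,s=blob((V<60).astype(np.uint8),335,262,410,292);r=cv2.minAreaRect(np.argwhere(bar)[:,::-1].astype(np.float32));print("bar",r,s,onz("top",c,.121))
b=cv2.boxPoints(r);print(np.round([onz("top",p,.121) for p in b],4))
red,c,s=blob(((H<8)&(S>200)&(V>120)).astype(np.uint8),270,240,325,270);r=cv2.minAreaRect(np.argwhere(red)[:,::-1].astype(np.float32));print("red",r,[onz("top",p,.037) for p in cv2.boxPoints(r)])
v,c,s=blob(((H<10)&(V<110)&(S>100)).astype(np.uint8),212,218,242,246);print("vase top",c,s,onz("top",c,.09),onz("top",c,.05))
im2=cv2.imread("pics/scene0.png")
for y in range(258,300,3): print(y,[tuple(im2[y,x][::-1]) for x in range(412,436,4)]) if y%9==0 else 0
E
```

```text
lid ((364.8931884765625, 222.45712280273438), (78.04730987548828, 103.04930877685547), 80.90972137451172) [ 309  178  113   92 7730]
[[ 6.490e-01  2.520e-02  1.270e-01]
 [ 6.827e-01 -2.330e-01  1.270e-01]
 [ 4.870e-01 -2.566e-01  1.270e-01]
 [ 4.538e-01 -4.000e-04  1.270e-01]]
centre [ 0.5681276  -0.11620102  0.127     ]
bar ((373.7753601074219, 277.595947265625), (4.897705554962158, 42.73643112182617), 80.90972137451172) [353 273  43  11 198] [ 0.42817079 -0.13415966  0.121     ]
[[ 0.4278 -0.0803  0.121 ]
 [ 0.4416 -0.1868  0.121 ]
 [ 0.4295 -0.1883  0.121 ]
 [ 0.4156 -0.0818  0.121 ]]
red ((294.4756774902344, 253.34596252441406), (4.990803241729736, 25.785812377929688), 81.02737426757812) [array([0.50131217, 0.10365569, 0.037     ]), array([0.51002301, 0.03552162, 0.037     ]), array([0.49682246, 0.03380584, 0.037     ]), array([0.48811801, 0.1019065 , 0.037     ])]
vase top [230.8125   233.578125] [225 224  12  17  64] [0.55269109 0.2282613  0.09      ] [0.55587462 0.23512389 0.05      ]
261 [(np.uint8(227), np.uint8(215), np.uint8(196)), (np.uint8(219), np.uint8(205), np.uint8(1
[... 579 characters left out ...]
 np.uint8(31)), (np.uint8(124), np.uint8(64), np.uint8(41)), (np.uint8(105), np.uint8(51), np.uint8(31)), (np.uint8(94), np.uint8(58), np.uint8(36))]
288 [(np.uint8(75), np.uint8(48), np.uint8(29)), (np.uint8(210), np.uint8(91), np.uint8(30)), (np.uint8(221), np.uint8(98), np.uint8(30)), (np.uint8(222), np.uint8(99), np.uint8(31)), (np.uint8(146), np.uint8(61), np.uint8(26)), (np.uint8(132), np.uint8(88), np.uint8(51))]
297 [(np.uint8(139), np.uint8(60), np.uint8(21)), (np.uint8(219), np.uint8(97), np.uint8(31)), (np.uint8(227), np.uint8(127), np.uint8(37)), (np.uint8(228), np.uint8(127), np.uint8(36)), (np.uint8(222), np.uint8(100), np.uint8(31)), (np.uint8(76), np.uint8(51), np.uint8(32))]
```

```bash
python3 - <<'E'
from h import *
o=arm.observe();M=R.from_rotvec(o["tcp_rot"]).as_matrix();print(np.round(M,3))
y=M[:,1];print("yaw of tool y deg",np.degrees(np.arctan2(y[1],y[0])), "target deg", np.degrees(np.arctan2(.128,.992)))
B=np.array([.992,.128])
for px in [(530,318),(545,350),(604,312)]: print(onz("top",px,.2))
E
python3 -m creep '100 0 0 0.05 0 0 0; 100 0 0 0.06 0 0 0;100 0 0 0.05 0 0 0'
```

```text
[[-0.001  0.364 -0.931]
 [ 0.001 -0.931 -0.364]
 [-1.    -0.001  0.   ]]
yaw of tool y deg -68.63786029562544 target deg 7.3523793598923595
[ 0.32262817 -0.4948058   0.2       ]
[ 0.24665442 -0.52640821  0.2       ]
[ 0.33166099 -0.67014081  0.2       ]
t: 0.48
tcp_pos: [0.2275, -0.582, 0.366]
tcp_rot: [2.018, 0.38, -2.017]
wrist_force: [-0.2, 0.1, -0.9]
finger_gap: 0.0879
```

```bash
python3 -m creep '100 .0225 .0498 0 0 0 8.45;100 .0225 .0498 0 0 0 8.45;100 .0225 .0498 0 0 0 8.45;100 .0225 .0498 0 0 0 8.45;60 .0225 .0498 0 0 0 8.45;34 .0225 .0498 0 0 0 8.45;34 .0225 .0498 0 0 0 8.45;34 .0225 .0498 -.03 0 0 8.45;34 .0225 .0498 -.04 0 0 8.4;34 0 0 -.046 0 0 0'; python3 - <<'E'
from h import *
o=arm.observe(); im=arm.camera("wrist"); cv2.imwrite("pics/w1.png",im[:,:,::-1])
print(o); B=np.array([.43,-.134,.121])
print(proj("wrist",B,o))
E
```

```text
t: 1.72
tcp_pos: [0.43, -0.1338, 0.2507]
tcp_rot: [1.109, 1.269, -1.106]
wrist_force: [0.2, -1.3, -0.1]
finger_gap: 0.0324
{'t': 1.725, 'joint_positions': array([ 0.66617279,  0.09997021, -0.50266724,  1.90642059,  0.05202263,
        1.14565525,  0.28124618]), 'qd': array([-0.02102664,  0.30099554,  0.03860733,  0.60685375,  0.18852137,
       -0.84358423, -0.18682585]), 'joint_efforts': array([ -2.13016659, -37.87739396,  -3.96068349, -31.56116366,
        -0.88035649,   1.63390372,   0.5424547 ]), 'tcp_pos': array([ 0.4300151, -0.1338227,  0.2506773]), 'tcp_rot': array([ 1.10896837,  1.26918092, -1.10586976]), 'wrist_force': array([ 0.17926375, -1.3427333 , -0.1284808 ]), 'torque': array([-0.10015833, -0.05537845, -0.04707607]), 'finger_gap': 0.03237974694902239}
[321.88670826 222.76291471]
```

View pics/w1.png

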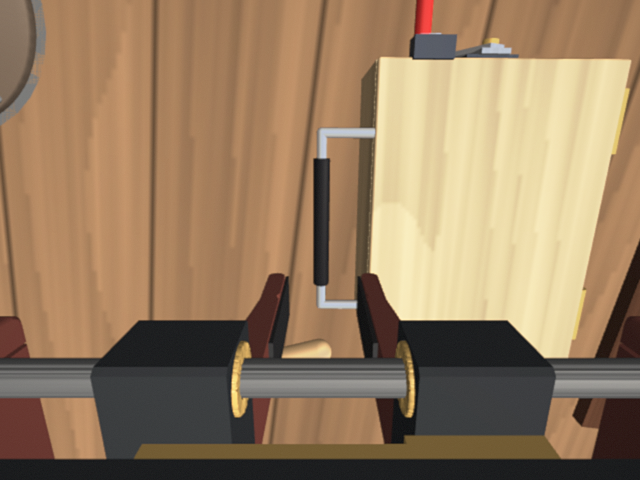

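The wrist view has the bar centred at (321,221), as predicted, and parallel to the pads. I'm going down to grip it.

```bash
python3 -m creep '34 0 0 -.05 0 0 0;34 0 0 -.05 0 0 0;34 0 0 -.025 0 0 0;34 0 0 -.006 0 0 0;34 0 0 0 0 0 0;34 0 0 0 0 0 0'; python3 -m creep '0 0 0 0 0 0 0;0 0 0 0 0 0 0;0 0 0 0 0 0 0;0 0 0 0 0 0 0'; python3 - <<'E'
from h import *
X=np.array([.992,.128,0]);Z=np.array([0,0,1.]);Hg=np.array([.6625,-.104,.115])
Hg=None
f=lambda t:-.23208*np.cos(t+.0259)*X+.23208*np.sin(t+.0259)*Z
p=f(0)
for t in [.15,.3,.45,.6,.75,.9,1.0,1.1,1.15,1.2,1.25,1.3,1.35,1.4,1.43]:
    q=f(t);print(t,np.round(q-p,4),np.round(q-f(0),4));p=q
E
```

```text
t: 2.52
tcp_pos: [0.4293, -0.1381, 0.1214]
tcp_rot: [1.115, 1.265, -1.113]
wrist_force: [-0.3, -0.1, 0.5]
finger_gap: 0.0305
t: 3.02
tcp_pos: [0.4284, -0.1377, 0.1202]
tcp_rot: [1.114, 1.267, -1.114]
wrist_force: [-0.5, 0.3, 0.3]
finger_gap: 0.0003
0.15 [0.0035 0.0004 0.0346] [0.0035 0.0004 0.0346]
0.3 [0.0086 0.0011 0.0337] [0.012  0.0016 0.0683]
0.45 [0.0135 0.0017 0.032 ] [0.0255 0.0033 0.1003]
0.6 [0.0181 0.0023 0.0296] [0.0436 0.0056 0.1299]
0.75 [0.0222 0.0029 0.0266] [0.0658 0.0085 0.1565]
0.9 [0.0259 0.0033 0.0229] [0.0918 0.0118 0.1795]
1.0 [0.0191 0.0025 0.013 ] [0.1108 0.0143 0.1925]
1.1 [0.0203 0.0026 0.011 ] [0.1311 0.0169 0.2035]
1.15 [0.0105 0.0014 0.0047] [0.1416 0.0183 0.2082]
1.2 [0.0107 0.0014 0.0042] [0.1523 0.0197 0.2124]
1.25 [0.0109 0.0014 0.0036] [0.1632 0.0211 0.2161]
1.3 [0.0111 0.0014 0.0031] [0.1743 0.0225 0.2191]
1.35 [0.0112 0.0014 0.0025] [0.1856 0.0239 0.2217]
1.4 [0.0113 0.0015 0.002 ] [0.1969 0.0254 0.2236]
1.43 [0.0068 0.0009 0.0009] [0.2038 0.0263 0.2245]
```

```bash
python3 - <<'E'
from h import *
o=arm.observe(); im=arm.camera("wrist"); cv2.imwrite("pics/w2.png",im[:,:,::-1])
s=arm.camera("scene"); cv2.imwrite("pics/s2.png",cv2.resize(s[180:320,200:400],None,fx=3,fy=3)[:,:,::-1])
print(o["tcp_pos"],o["finger_gap"])
E
```

```text
[ 0.42838489 -0.13771219  0.1201835 ] 0.00034329839769891717
```

View pics/w2.png

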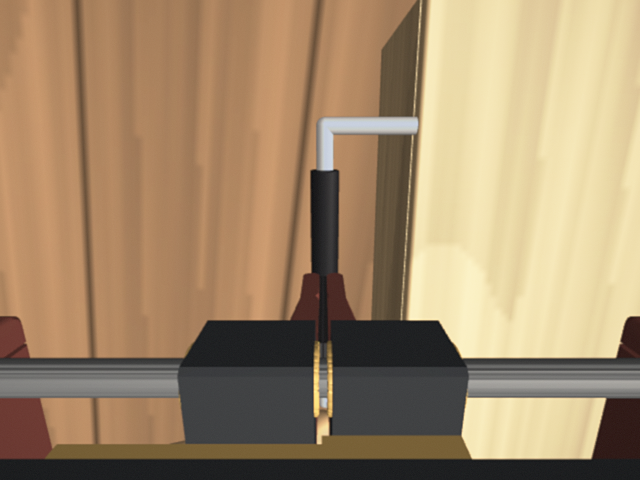

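```bash
python3 - <<'E'
from h import *
o2=arm.observe()
o1={"tcp_pos":np.array([.4300151,-.1338227,.2506773]),"tcp_rot":np.array([1.10896837,1.26918092,-1.10586976])}
print("sleeve end w1/w2",near(ray("wrist",(321,158),o1),ray("wrist",(325,170),o2)))
print("hoop corner",near(ray("wrist",(321,129),o1),ray("wrist",(324,123),o2)), near(ray("wrist",(375,132),o1),ray("wrist",(417,125),o2)))
W=R.from_rotvec(o2["tcp_rot"]).as_matrix()
for t in [(.017,0,-.01),(.017,0,0.01),(-.002,0,-.01)]: print(t,proj("wrist",W@np.array(t)+o2["tcp_pos"],o2))
print(proj("wrist",np.array([.43,-.134,.121]),o2))
E
```

```text
sleeve end w1/w2 (array([ 0.42205098, -0.07917257,  0.13468377]), np.float64(0.0005442441286338439))
hoop corner (array([ 0.41891703, -0.05740397,  0.03522826]), np.float64(0.0007987926519820546)) (array([ 0.46210956, -0.05426683,  0.12084359]), np.float64(0.0004873038929598859))
(0.017, 0, -0.01) [321.93242592 252.78636817]
(0.017, 0, 0.01) [321.95219563 285.9305705 ]
(-0.002, 0, -0.01) [321.82935491 264.4818184 ]
[325.83282919 275.59550274]
```

View pics/s2.png

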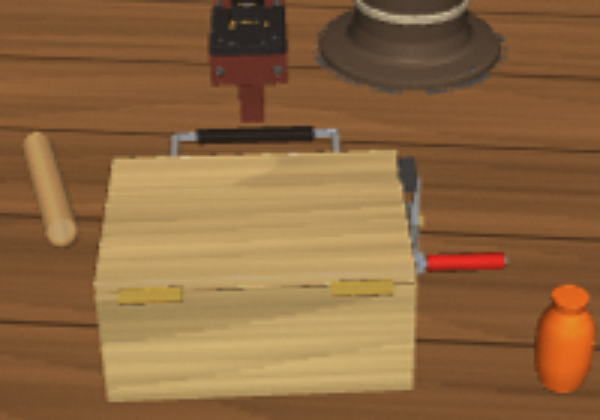

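```bash
python3 - <<'E'
from h import *
o=arm.observe();W=R.from_rotvec(o["tcp_rot"]).as_matrix()
print("tip",proj("scene",W@[.017,0,0]+o["tcp_pos"]),"tcp",proj("scene",o["tcp_pos"]))
im=cv2.imread("pics/scene0.png");m=(im.max(2)<60).astype(np.uint8)
b,c,s=blob(m,255,215,320,235);print("bar scene",c,s)
p,e=near(ray("scene",c),ray("top",(373.8,277.6)));print(p,e)
for z in(.121,.111): print(proj("scene",np.array([.43,-.134,z])))
E
```

```text
tip [284.51045022 229.44667284] tcp [284.30803842 224.3428306 ]
bar scene [284.10055866 224.68156425] [266 222  38   6 179]
[ 0.42881953 -0.13636473  0.11923305] 0.0038041146498255557
[285.52822843 224.42387171]
[285.6425862  227.43910976]
```

The scene view shows the closed fingertips just above the bar, at about pixel row 220. The wrist view agrees. The tips are therefore about 34 mm short of where the reported TCP would put them, and the fingers closed on air. I'll reopen them, go lower and watch the force.

```bash
python3 -m creep '34 0 0 0 0 0 0;34 0 0 0 0 0 0;34 0 0 0 0 0 0;34 0 0 -.012 0 0 0;34 0 0 0 0 0 0'; python3 -m creep '34 0 0 -.011 0 0 0;34 0 0 -.01 0 0 0;34 0 0 0 0 0 0'; python3 -m creep '0 0 0 0 0 0 0;0 0 0 0 0 0 0;0 0 0 0 0 0 0'
```

```text
t: 3.75
tcp_pos: [0.4275, -0.1375, 0.107]
tcp_rot: [1.114, 1.269, -1.115]
wrist_force: [-0.2, 0.0, -0.4]
finger_gap: 0.03
t: 4.12
tcp_pos: [0.4277, -0.1375, 0.0861]
tcp_rot: [1.114, 1.269, -1.115]
wrist_force: [0.2, -0.5, -0.3]
finger_gap: 0.03
t: 4.5
tcp_pos: [0.4294, -0.1377, 0.0875]
tcp_rot: [1.115, 1.266, -1.113]
wrist_force: [2.7, 1.0, -2.1]
finger_gap: 0.0133
```

```bash
python3 -m creep '0 .0035 .0004 .0346 0 0 0;0 .0086 .0011 .0337 0 0 0;0 .0135 .0017 .032 0 0 0;0 .0181 .0023 .0296 0 0 0;0 0 0 0 0 0 0'; python3 -m creep '0 .0222 .0029 .0266 0 0 0;0 .0259 .0033 .0229 0 0 0;0 .0191 .0025 .013 0 0 0;0 0 0 0 0 0 0'; python3 -m creep '0 .0203 .0026 .011 0 0 0;0 .0105 .0014 .0047 0 0 0;0 0 0 0 0 0 0;0 0 0 0 0 0 0'
```

```text
t: 5.12
tcp_pos: [0.4735, -0.132, 0.2184]
tcp_rot: [1.114, 1.265, -1.112]
wrist_force: [1.9, 1.1, -7.0]
finger_gap: 0.013
t: 5.62
tcp_pos: [0.5386, -0.1235, 0.279]
tcp_rot: [1.113, 1.269, -1.115]
wrist_force: [-6.1, 1.2, 3.5]
finger_gap: 0.0132
t: 6.12
tcp_pos: [0.5685, -0.1195, 0.2948]
tcp_rot: [1.113, 1.269, -1.116]
wrist_force: [-4.1, 0.5, 6.7]
finger_gap: 0.0133
```

```bash
python3 -m creep '0 .0097 .0013 .0062 0 0 0;0 0 0 0 0 0 0;0 0 0 0 0 0 0'; python3 -m creep '0 .0044 .0006 .0035 0 0 0;0 0 0 0 0 0 0;0 0 0 0 0 0 0'
```

```text
t: 6.5
tcp_pos: [0.5793, -0.1181, 0.2994]
tcp_rot: [1.114, 1.27, -1.115]
wrist_force: [4.5, 0.9, -15.2]
finger_gap: 0.0131
t: 6.88
tcp_pos: [0.5836, -0.1175, 0.3012]
tcp_rot: [1.113, 1.272, -1.116]
wrist_force: [8.4, 1.3, -27.5]
finger_gap: 0.0135
```

```bash
cat > g.py <<'E'
# report lid angle and bar forces; exit 1 if the tangential resistance is above the limit
from h import *
import sys
o=arm.observe();d=(o["tcp_pos"][:2]-[.4294,-.1377])@[.992,.128]-.232;z=o["tcp_pos"][2]-.0875+.006
ph=np.arctan2(z,-d);F=o["wrist_force"];fx=F[:2]@[.992,.128];ft=fx*np.sin(ph)+F[2]*np.cos(ph);fr=-fx*np.cos(ph)+F[2]*np.sin(ph)
print("theta %.4f r %.4f ft %.1f fr %.1f t %.2f"%(ph-.026,np.hypot(d,z),ft,fr,o["t"]))
sys.exit(ft<-float(sys.argv[1]))
E
python3 -m creep '0 .0085 .0011 0 0 0 0;0 0 0 0 0 0 0;0 0 0 0 0 0 0' >/dev/null; python3 g.py 5 && python3 -m creep '0 .0019 .0002 .0006 0 0 0;0 0 0 0 0 0 0' >/dev/null && python3 g.py 5
```

```text
theta 1.2507 r 0.2325 ft -0.7 fr -19.8 t 7.25False
```

```bash
sed -i 's/sys.exit(ft/sys.exit(int(ft/; s/argv\[1\]))/argv[1])))/' g.py; tail -1 g.py
python3 -m creep '0 .0007 .0001 -.0022 0 0 0;0 0 0 0 0 0 0' >/dev/null; python3 g.py 5 && python3 -m creep '0 .0009 .0001 .0002 0 0 0;0 0 0 0 0 0 0' >/dev/null && python3 g.py 5&& python3 -m creep '0 .0009 .0001 .0002 0 0 0;0 0 0 0 0 0 0' >/dev/null && python3 g.py 5
```

```text
sys.exit(int(ft<-float(sys.argv[1])))
theta 1.2550 r 0.2322 ft -1.1 fr -5.6 t 7.50
theta 1.2594 r 0.2321 ft -0.5 fr 2.0 t 7.75
theta 1.2637 r 0.2321 ft -0.9 fr 6.6 t 8.00
```

```bash
python3 -m creep '0 .0009 .0001 .0004 0 0 0;0 0 0 0 0 0 0' >/dev/null; python3 g.py 4 && python3 -m creep '0 .0009 .0001 .0004 0 0 0;0 0 0 0 0 0 0' >/dev/null && python3 g.py 4&& python3 -m creep '0 .0009 .0001 .0003 0 0 0;0 0 0 0 0 0 0' >/dev/null && python3 g.py 4 && python3 -m creep '0 .0009 .0001 .0003 0 0 0;0 0 0 0 0 0 0' >/dev/null && python3 g.py 4&& python3 -m creep '0 .0009 .0001 .0003 0 0 0;0 0 0 0 0 0 0' >/dev/null && python3 g.py 4&& python3 -m creep '0 .0009 .0001 .0003 0 0 0;0 0 0 0 0 0 0' >/dev/null && python3 g.py 4&& python3 -m creep '0 .0009 .0001 .0003 0 0 0;0 0 0 0 0 0 0' >/dev/null && python3 g.py 4&& python3 -m creep '0 .0009 .0001 .0002 0 0 0;0 0 0 0 0 0 0' >/dev/null && python3 g.py 4
```

```text
theta 1.2678 r 0.2321 ft 0.3 fr 6.8 t 8.25
theta 1.2720 r 0.2321 ft -0.1 fr 5.8 t 8.50
theta 1.2761 r 0.2321 ft -0.4 fr 6.3 t 8.75
theta 1.2800 r 0.2321 ft -0.3 fr 6.1 t 9.00
theta 1.2842 r 0.2321 ft 0.2 fr 5.3 t 9.25
theta 1.2884 r 0.2321 ft 1.0 fr 4.9 t 9.50
theta 1.2924 r 0.2321 ft -0.4 fr 5.5 t 9.75
theta 1.2966 r 0.2321 ft -0.3 fr 5.6 t 10.00
```

```bash
python3 -m creep '0 .001 .0001 .0003 0 0 0;0 0 0 0 0 0 0' >/dev/null; python3 g.py 4 && python3 -m creep '0 .001 .0001 .0003 0 0 0;0 0 0 0 0 0 0' >/dev/null && python3 g.py 4&& python3 -m creep '0 .001 .0001 .0003 0 0 0;0 0 0 0 0 0 0' >/dev/null && python3 g.py 4 && python3 -m creep '0 .001 .0001 .0002 0 0 0;0 0 0 0 0 0 0' >/dev/null && python3 g.py 4&& python3 -m creep '0 .001 .0001 .0003 0 0 0;0 0 0 0 0 0 0' >/dev/null && python3 g.py 4&& python3 -m creep '0 .001 .0001 .0002 0 0 0;0 0 0 0 0 0 0' >/dev/null && python3 g.py 4&& python3 -m creep '0 .001 .0001 .0003 0 0 0;0 0 0 0 0 0 0' >/dev/null && python3 g.py 4&& python3 -m creep '0 .001 .0001 .0002 0 0 0;0 0 0 0 0 0 0' >/dev/null && python3 g.py 4&& python3 -m creep '0 .001 .0001 .0002 0 0 0;0 0 0 0 0 0 0' >/dev/null && python3 g.py 4&& python3 -m creep '0 .001 .0001 .0002 0 0 0;0 0 0 0 0 0 0' >/dev/null && python3 g.py 4&& python3 -m creep '0 .001 .0001 .0002 0 0 0;0 0 0 0 0 0 0' >/dev/null && python3 g.py 4
```

```text
theta 1.3017 r 0.2321 ft 1.7 fr 4.6 t 10.25
theta 1.3026 r 0.2321 ft -1.4 fr 5.8 t 10.50
theta 1.3051 r 0.2321 ft -3.0 fr 6.1 t 10.75
theta 1.3064 r 0.2321 ft -5.6 fr 7.7 t 11.00
```

```bash
python3 -m creep '0 0 0 0 0 0 0;0 0 0 0 0 0 0' >/dev/null; python3 g.py 6.5 && python3 -m creep '0 .0006 .0001 .0001 0 0 0;0 0 0 0 0 0 0' >/dev/null && python3 g.py 9; python3 - <<'E'
from h import *
s=arm.camera("scene"); a=s[130:310,230:400]
t=arm.camera("top")[150:310,250:450]
cv2.imwrite("pics/s3.png",np.hstack([cv2.resize(a,(520,550)),cv2.resize(t,(275,550))])[:,:,::-1])
E
```

```text
theta 1.3062 r 0.2321 ft -6.6 fr 7.4 t 11.25
```

View pics/s3.png

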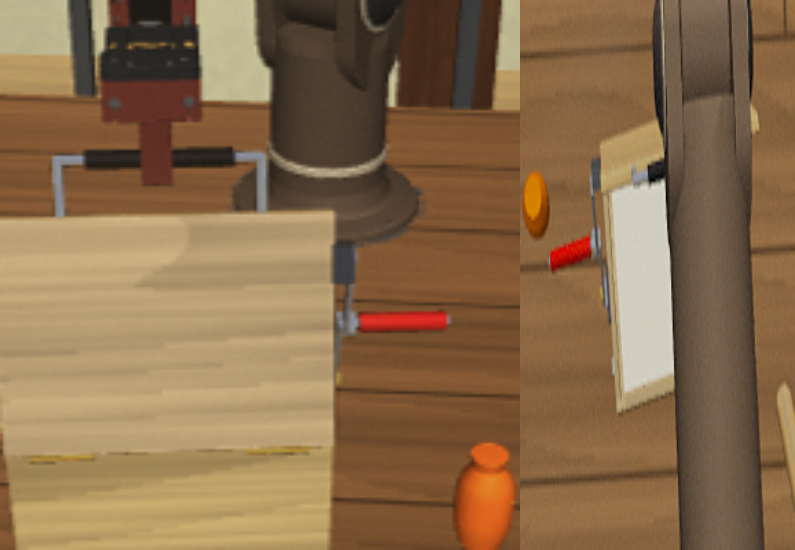

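The stay looks straight, with the peg at about the middle of the line, and a stiff stop showed at theta ≈ 1.303. Now I'll lower the lid slowly and feel for the lock.

```bash
python3 -m creep '0 -.0019 -.0003 -.0004 0 0 0;0 0 0 0 0 0 0' >/dev/null; python3 g.py 9; python3 -m creep '0 -.0019 -.0003 -.0005 0 0 0;0 0 0 0 0 0 0' >/dev/null; python3 g.py 9;python3 -m creep '0 -.0019 -.0003 -.0005 0 0 0;0 0 0 0 0 0 0' >/dev/null; python3 g.py 9;python3 -m creep '0 -.0014 -.0002 -.0004 0 0 0;0 0 0 0 0 0 0' >/dev/null; python3 g.py 9;python3 -m creep '0 -.001 -.0001 -.0003 0 0 0;0 0 0 0 0 0 0' >/dev/null; python3 g.py 9
```

```text
theta 1.3017 r 0.2321 ft -2.8 fr 5.5 t 11.60
theta 1.2943 r 0.2321 ft -1.8 fr 5.7 t 11.85
theta 1.2859 r 0.2321 ft -0.9 fr 5.7 t 12.10
theta 1.2799 r 0.2321 ft -1.9 fr 6.0 t 12.35
theta 1.2764 r 0.2321 ft -1.0 fr 6.0 t 12.60
```

```bash
python3 -m creep '0 -.001 -.0001 -.0003 0 0 0;0 0 0 0 0 0 0' >/dev/null; python3 g.py 9; python3 -m creep '0 -.001 -.0001 -.0003 0 0 0;0 0 0 0 0 0 0' >/dev/null; python3 g.py 9;python3 -m creep '0 -.001 -.0001 -.0003 0 0 0;0 0 0 0 0 0 0' >/dev/null; python3 g.py 9; python3 - <<'E'
from h import *
s=arm.camera("scene");t=arm.camera("top")
cv2.imwrite("pics/s4.png",s[:,:,::-1]);cv2.imwrite("pics/t4.png",t[:,:,::-1])
def red(im,b):
    hsv=cv2.cvtColor(im,cv2.COLOR_RGB2HSV).astype(int)
    m,c,st=blob(((hsv[...,0]<8)&(hsv[...,1]>200)&(hsv[...,2]>120)).astype(np.uint8),*b);return c,st
a,sa=red(s,(320,190,410,290));b,sb=red(t,(250,200,330,290));print(a,sa,b,sb)
p,e=near(ray("scene",a),ray("top",b));print("peg mid",p,e)
C=np.array([.5645,-.117]) # box centre
print("box frame",(p[:2]-C)@[.992,.128],(p[:2]-C)@[-.128,.992])
E
```

```text
theta 1.2740 r 0.2321 ft 0.0 fr 5.3 t 12.85
theta 1.2714 r 0.2321 ft 3.2 fr 4.0 t 13.10
theta 1.2689 r 0.2321 ft 3.6 fr 4.6 t 13.35
[362.10322581 238.84516129] [348 236  29   7 155] [285.73154362 218.75167785] [271 215  30   9 149]
peg mid [0.57790029 0.07819029 0.17747817] 0.0013428226418914424
box frame 0.0382774453177891 0.19191353232766933
```

The resistance turned positive at theta ≈ 1.27, and the peg sits about 38 mm behind the box centre, so the stay is locked. Letting go and backing off upward.

```bash
python3 -m creep '34 0 0 0 0 0 0;34 0 0 0 0 0 0;34 0 0 0 0 0 0;34 0 0 .05 0 0 0;34 0 0 .05 0 0 0;34 0 0 0 0 0 0;34 0 0 0 0 0 0;34 0 0 0 0 0 0;34 0 0 0 0 0 0;34 0 0 0 0 0 0'; python3 - <<'E'
from h import *
s=cv2.imread("pics/s4.png");t=arm.camera("top");cv2.imwrite("pics/t5.png",t[:,:,::-1]);t=t[:,:,::-1]
def m(im,b):
    h=cv2.cvtColor(im,cv2.COLOR_BGR2HSV).astype(int);k=((h[...,0]<12)&(h[...,2]<125)&(h[...,1]>130)).astype(np.uint8)
    return blob(k,*b)
for n,im,b in(("top",t,(212,215,245,248)),("scene",s,(405,260,440,290))):
    k,c,st=m(im,b);print(n,c,st)
a=cv2.resize(t[210:295,165:335],(800,400),interpolation=2);b=cv2.resize(s[230:330,370:470],(200,200))
a[:200,:200]=b;cv2.imwrite("pics/v5.png",a)
h=cv2.cvtColor(t,cv2.COLOR_BGR2HSV).astype(int);w=((h[...,1]<60)&(h[...,2]>170)).astype(np.uint8);_,c,st=blob(w,215,255,255,290);print("white",c,st,onz("top",c,.05))
w=((h[...,0]>95)&(h[...,0]<125)&(h[...,1]>100)).astype(np.uint8);_,c,st=blob(w,175,245,210,280);print("blue",c,st,onz("top",c,.05))
w=((h[...,0]<16)&(h[...,1]>210)&(h[...,2]>180)).astype(np.uint8)
for b in((220,180,245,210),(250,195,275,225)): _,c,st=blob(w,*b);print("or",c,st,onz("top",c,.05))
E
```

```text
t: 14.7
tcp_pos: [0.5951, -0.1166, 0.4032]
tcp_rot: [1.114, 1.268, -1.115]
wrist_force: [0.7, -0.0, 0.6]
finger_gap: 0.0298
top [228.98449612 233.01550388] [218 223  19  18 129]
scene [422.43502825 276.16384181] [412 263  21  27 354]
white [232.24       270.68571429] [225 264  16  15 175] [0.45760617 0.23328343 0.05      ]
blue [191.70138889 262.76736111] [182 254  21  18 288] [0.48165384 0.34001277 0.05      ]
or [236.3 190.8] [235 189   4   4  10] [0.66949016 0.21828251 0.05      ]
or [265.33333333 203.41666667] [264 201   4   6  12] [0.63343263 0.14183409 0.05      ]
```

View pics/v5.png

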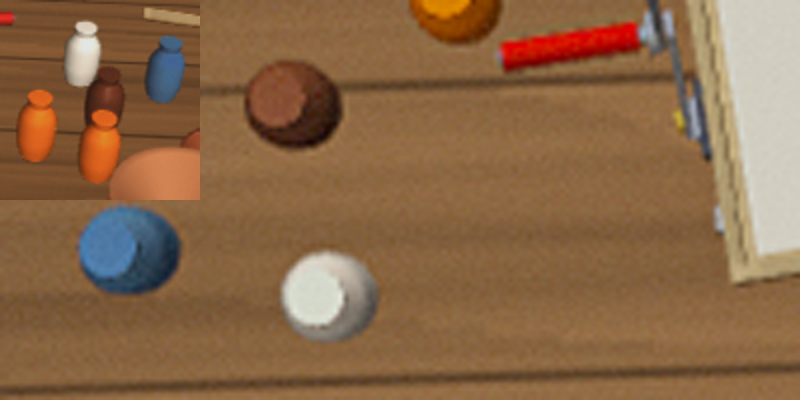

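The crop shows the dark vase alone with its mouth at top pixel (223.7,230.8). The white, blue and orange ones are each about 100 mm away. The lid stands open on its own.

```bash
python3 - <<'E'
from h import *
print("mouth",onz("top",(223.7,230.8),.092),"body",onz("top",(228.0,232.6),.047))
print("white mouth",onz("top",(165+314/4.706,210+298/4.706),.092))
print(proj("scene",np.array([.553,.237,.092])),"seen mouth",(370+54.5,230+37.5))
E
python3 -m creep '34 0 .03 0 0 0 8;34 -.004 .042 0 0 0 10;60 -.005 .042 0 0 0 10;100 -.005 .042 0 0 0 10;100 -.005 .042 0 0 0 10;100 -.005 .042 0 0 0 10;100 -.005 .042 0 0 0 10;100 -.005 .042 -.02 0 0 10;100 -.005 .028 -.04 0 0 10;100 0 0 -.06 0 0 2'
```

```text
mouth [0.56025676 0.24611864 0.092     ] body [0.55893808 0.24305498 0.047     ]
white mouth [0.45020303 0.22758801 0.092     ]
[421.00975557 263.68562787] seen mouth (424.5, 267.5)
t: 16.0
tcp_pos: [0.5557, 0.2393, 0.284]
tcp_rot: [-0.105, 1.565, 0.109]
wrist_force: [1.5, 0.2, -0.8]
finger_gap: 0.088
```

```bash
python3 -m creep '100 .004 .006 -.06 0 0 0;100 0 0 -.06 0 0 0;100 0 0 0 0 0 0'; python3 - <<'E'
from h import *
o=arm.observe();im=arm.camera("wrist");cv2.imwrite("pics/w6.png",im[:,:,::-1])
print(o["tcp_pos"],"mouth predicted",proj("wrist",np.array([.560,.245,.092]),o),"belly",proj("wrist",np.array([.560,.245,.045]),o))
hsv=cv2.cvtColor(im,cv2.COLOR_RGB2HSV).astype(int);V=hsv[...,2]
m=((hsv[...,0]<12)&(V<130)&(V>30)&(hsv[...,1]>110)).astype(np.uint8);m[300:]=0
n,l,s,c=cv2.connectedComponentsWithStats(m)
for i in range(1,n):
    if s[i,4]>300: print(s[i],c[i])
E
```

```text
t: 16.38
tcp_pos: [0.558, 0.2397, 0.1598]
tcp_rot: [-0.103, 1.576, 0.099]
wrist_force: [-0.2, -0.9, 1.2]
finger_gap: 0.0879
[0.5579887  0.23968773 0.15979781] mouth predicted [328.45637031 245.97922698] belly [327.68077434 229.41555632]
[ 298  199   63   59 1908] [328.48113208 222.90408805]
[  0 273  62  27 386] [ 36.16321244 278.73056995]
[189 273  41  27 548] [208.25182482 286.75547445]
[422 273  36  27 496] [437.94153226 287.0766129 ]
```

View pics/w6.png

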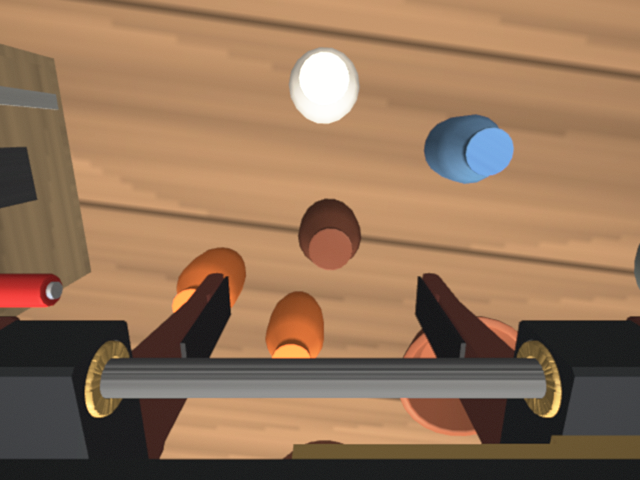

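```bash
python3 - <<'E'
from h import *
o=arm.observe()
for n,p in dict(dark=(330,249),or1=(292,352),or1b=(295,318),or2=(183,300),or2b=(212,277),white=(326,74)).items():
    z=.05 if n.endswith("b") else .092
    q=onz("wrist",p,z,o);print(n,q, (q-o["tcp_pos"])@R.from_rotvec(o["tcp_rot"]).as_matrix())
E
```

```text
dark [0.56511334 0.24818969 0.092     ] [0.07120477 0.00631998 0.00651378]
or1 [0.65113458 0.23029009 0.092     ] [ 0.07096769 -0.02246914  0.08952692]
or1b [0.64458321 0.22890372 0.05      ] [ 0.11298751 -0.02298948  0.08297664]
or2 [0.61808133 0.14591738 0.092     ] [ 0.07112367 -0.10190331  0.04592118]
or2b [0.61548892 0.15520888 0.05      ] [ 0.1131244  -0.09234202  0.04466721]
white [0.4515319  0.23035923 0.092     ] [ 0.0715473   0.00321069 -0.10841612]
```

```bash
python3 -m creep '100 .004 .006 -.04 0 0 0;100 0 0 -.05 0 0 0;100 0 0 -.04 0 0 0;100 0 0 -.014 0 0 0;100 0 0 0 0 0 0'; python3 -m creep '0 0 0 0 0 0 0;0 0 0 0 0 0 0;0 0 0 0 0 0 0;0 0 0 0 0 0 0'
```

```text
t: 17.05
tcp_pos: [0.5655, 0.2481, 0.0215]
tcp_rot: [-0.1, 1.567, 0.101]
wrist_force: [-0.3, -0.4, 0.5]
finger_gap: 0.0882
t: 17.55
tcp_pos: [0.5645, 0.2473, 0.0201]
tcp_rot: [-0.101, 1.568, 0.101]
wrist_force: [0.1, -2.7, 1.0]
finger_gap: 0.0515
```

```bash
python3 -m creep '0 0 0 .01 0 0 0;0 0 0 .03 0 0 0;0 -.005 0 .04 0 0 0;0 -.025 0 .04 0 0 0;0 -.029 -.02 .04 0 0 0;0 0 -.04 0 0 0 0;0 0 -.04 0 0 0 0;0 0 -.04 0 0 0 0;0 0 -.04 0 0 0 0;0 0 -.04 0 0 0 0'; python3 -m creep '0 .004 -.04 0 0 0 0;0 .004 -.04 0 0 0 0;0 .002 -.04 0 0 0 0;0 0 -.03 0 0 0 0;0 0 0 0 0 0 0'; python3 - <<'E'
from h import *
o=arm.observe();print(o["wrist_force"]);im=arm.camera("scene");t=arm.camera("top")
cv2.imwrite("pics/s7.png",np.hstack([cv2.resize(im[120:330,200:400],(400,420)),cv2.resize(t[140:300,270:430],(400,420))])[:,:,::-1])
E
```

```text
t: 18.8
tcp_pos: [0.505, 0.0264, 0.1802]
tcp_rot: [-0.101, 1.568, 0.101]
wrist_force: [0.5, -0.8, -1.6]
finger_gap: 0.0496
t: 19.42
tcp_pos: [0.5148, -0.1251, 0.1798]
tcp_rot: [-0.098, 1.569, 0.097]
wrist_force: [0.6, 0.8, -1.6]
finger_gap: 0.0494
[ 0.63398224  0.82615517 -1.59156056]
```

View pics/s7.png

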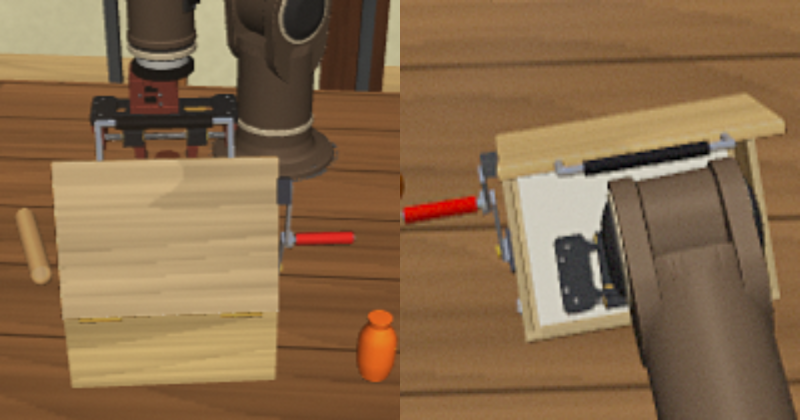

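The scene and top views show the vase held upright over the box in front of the raised lid, which is standing on its stay. The wrist is just in front of the bar, so I'm going down in guarded stages.

```bash
python3 -m creep '0 -.003 .001 -.03 0 0 0;0 0 0 -.03 0 0 0;0 0 0 0 0 0 0'; python3 -m creep '0 0 0 -.03 0 0 0;0 0 0 -.03 0 0 0;0 0 0 0 0 0 0'; python3 -m creep '0 0 0 -.015 0 0 0;0 0 0 -.008 0 0 0;0 0 0 0 0 0 0'; python3 -m creep '0 0 0 -.004 0 0 0;0 0 0 0 0 0 0'
```

```text
t: 19.9
tcp_pos: [0.5109, -0.1197, 0.1185]
tcp_rot: [-0.102, 1.572, 0.104]
wrist_force: [-0.2, 0.9, -2.1]
finger_gap: 0.0496
t: 20.27
tcp_pos: [0.5118, -0.1205, 0.0596]
tcp_rot: [-0.101, 1.57, 0.103]
wrist_force: [0.1, 0.1, -0.9]
finger_gap: 0.0489
t: 20.65
tcp_pos: [0.5121, -0.1215, 0.0366]
tcp_rot: [-0.101, 1.569, 0.101]
wrist_force: [-0.9, -0.4, -1.7]
finger_gap: 0.0493
t: 20.9
tcp_pos: [0.5123, -0.1216, 0.0327]
tcp_rot: [-0.101, 1.568, 0.101]
wrist_force: [0.3, -0.5, -1.7]
finger_gap: 0.0491
```

```bash
python3 -m creep '0 0 0 -.0025 0 0 0;0 0 0 0 0 0 0'; python3 -m creep '0 0 0 -.0015 0 0 0;0 0 0 0 0 0 0'; python3 -m creep '0 0 0 -.001 0 0 0;0 0 0 0 0 0 0'
```

```text
t: 21.15
tcp_pos: [0.5122, -0.1215, 0.0301]
tcp_rot: [-0.101, 1.569, 0.101]
wrist_force: [-1.2, 0.6, -1.1]
finger_gap: 0.0492
t: 21.4
tcp_pos: [0.5122, -0.1215, 0.0286]
tcp_rot: [-0.101, 1.569, 0.101]
wrist_force: [0.2, -0.1, -2.1]
finger_gap: 0.0491
t: 21.65
tcp_pos: [0.5126, -0.1215, 0.0282]
tcp_rot: [-0.101, 1.568, 0.101]
wrist_force: [-0.1, -0.8, 4.3]
finger_gap: 0.0489
```

```bash
python3 -m creep '70 0 0 0 0 0 0;80 0 0 0 0 0 0;80 0 0 0 0 0 0;80 0 0 0 0 0 0;80 0 0 0 0 0 0;80 0 0 .03 0 0 0;80 0 0 .04 0 0 0;80 0 0 .04 0 0 0;80 0 0 .04 0 0 0;80 0 0 .04 0 0 0'; python3 - <<'E'
from h import *
o=arm.observe();im=arm.camera("wrist");cv2.imwrite("pics/w8.png",im[:,:,::-1]);print(o["tcp_pos"],o["finger_gap"])
t=arm.camera("top");s=arm.camera("scene");cv2.imwrite("pics/t8.png",t[:,:,::-1]);cv2.imwrite("pics/s8.png",s[:,:,::-1])
def red(im,b):
    hsv=cv2.cvtColor(im,cv2.COLOR_RGB2HSV).astype(int)
    m,c,st=blob(((hsv[...,0]<8)&(hsv[...,1]>200)&(hsv[...,2]>120)).astype(np.uint8),*b);return m,c,st
A=red(s,(320,190,410,290));B=red(t,(250,200,330,290));print(A[1:],B[1:])
p,e=near(ray("scene",A[1]),ray("top",B[1]));print("peg mid",p,e)
for n,m in(("scene",A[0]),("top",B[0])):
    r=cv2.minAreaRect(np.argwhere(m)[:,::-1].astype(np.float32));print(n,r)
    if n=="top": print([np.round(onz("top",q,p[2]),4) for q in cv2.boxPoints(r)])
E
```

```text
t: 22.9
tcp_pos: [0.5121, -0.1215, 0.2191]
tcp_rot: [-0.101, 1.568, 0.101]
wrist_force: [-0.1, -0.3, -0.6]
finger_gap: 0.0698
[ 0.51207804 -0.12145582  0.21909295] 0.06984767784558038
(array([362.16981132, 238.58490566]), array([348, 236,  28,   6, 159], dtype=int32)) (array([286.24183007, 218.95424837]), array([272, 215,  29,   9, 153], dtype=int32))
peg mid [0.5773386  0.07763803 0.17784133] 6.190092118907187e-05
scene ((361.5, 238.5), (5.0, 27.0), 90.0)
top ((285.7461853027344, 218.96923828125), (5.581562519073486, 28.279918670654297), 82.87498474121094)
[array([0.5809, 0.1137, 0.1778]), array([0.5874, 0.0452, 0.1778]), array([0.5738, 0.0439, 0.1778]), array([0.5673, 0.1124, 0.1778])]
```

View pics/w8.png

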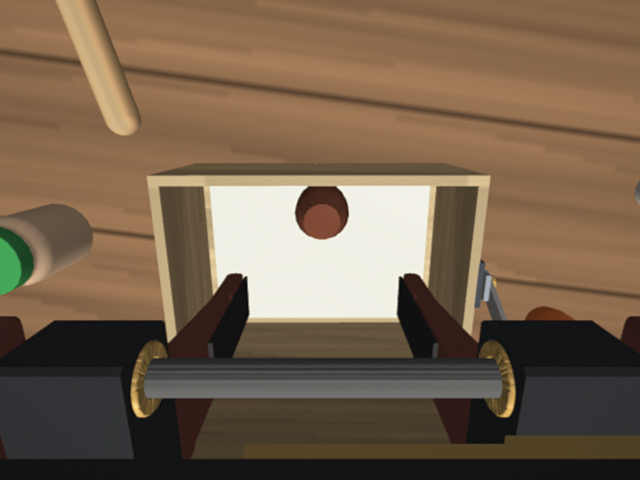

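The wrist view shows the vase standing upright in the box, mouth at (322,222), close to the near wall but clear of it. The knee geometry (peg, stop angle) gives a foot height of about 107 mm. Next I'll turn back and go to the peg.

```bash
python3 -m creep '45 0 0 .04 0 0 0;45 0 0 .041 0 0 0;45 0 .042 0 0 0 -10;45 0 .042 0 0 0 -10;45 0 .042 0 0 0 -10;45 0 .042 0 0 0 -10;45 0 .0415 0 0 0 -10;45 .016 0 0 0 0 -10;45 .016 0 0 0 0 -10;45 .016 0 0 0 0 -10'; python3 -m creep '45 .016 0 0 0 0 -10;45 0 0 -.03 0 0 0;45 0 0 -.03 0 0 0;45 0 0 0 0 0 0'; python3 - <<'E'
from h import *
o=arm.observe();im=arm.camera("wrist");cv2.imwrite("pics/w9.png",im[:,:,::-1]);print(o["tcp_pos"],o["finger_gap"],o["joint_positions"])
hsv=cv2.cvtColor(im,cv2.COLOR_RGB2HSV).astype(int)
m=((hsv[...,0]<8)&(hsv[...,1]>200)&(hsv[...,2]>100)).astype(np.uint8)
k,c,s=blob(m,200,0,450,480);r=cv2.minAreaRect(np.argwhere(k)[:,::-1].astype(np.float32));print(c,s,r)
print("pred",proj("wrist",np.array([.576,.088,.1778]),o),[np.round(onz("wrist",q,.1778,o),4) for q in cv2.boxPoints(r)])
E
```

```text
t: 24.3
tcp_pos: [0.5603, 0.0878, 0.297]
tcp_rot: [0.986, 1.337, -0.989]
wrist_force: [0.3, -0.3, 0.6]
finger_gap: 0.0396
t: 24.8
tcp_pos: [0.5744, 0.0873, 0.2354]
tcp_rot: [1.11, 1.271, -1.119]
wrist_force: [-0.1, -0.9, -0.9]
finger_gap: 0.0393
[0.57442874 0.08727586 0.2353761 ] 0.03928332373808236 [ 0.26702529  0.39437243 -0.67096338  1.62615179  0.25613329  1.21749728
 -0.32849619]
[317.5 210.5] [317 210   2   2   2] ((317.5, 210.5), (1.4142135381698608, 0.0), -135.0)
pred [325.10772758 247.21361988] [array([0.5682, 0.1119, 0.1778]), array([0.5682, 0.1119, 0.1778]), array([0.5675, 0.1125, 0.1778]), array([0.5675, 0.1125, 0.1778])]
```

```bash
python3 - <<'E'
from h import *
o=arm.observe();im=cv2.imread("pics/w9.png")
hsv=cv2.cvtColor(im,cv2.COLOR_BGR2HSV).astype(int)
print([tuple(map(int,hsv[y,322])) for y in range(180,280,12)])
m=(((hsv[...,0]<6)|(hsv[...,0]>172))&(hsv[...,1]>200)&(hsv[...,2]>60)).astype(np.uint8)
k,c,s=blob(m,200,0,450,480);r=cv2.minAreaRect(np.argwhere(k)[:,::-1].astype(np.float32));print(c,s,r)
print([np.round(onz("wrist",q,.1778,o),4) for q in cv2.boxPoints(r)])
cv2.imwrite("pics/w9c.png",im[100:400,160:480])
E
```

```text
[(14, 113, 212), (14, 114, 190), (14, 109, 154), (1, 192, 235), (1, 194, 237), (1, 189, 240), (1, 189, 241), (1, 190, 242), (1, 189, 243)]
[317.5 210.5] [317 210   2   2   2] ((317.5, 210.5), (1.4142135381698608, 0.0), -135.0)
[array([0.5694, 0.112 , 0.1778]), array([0.5694, 0.112 , 0.1778]), array([0.5687, 0.1126, 0.1778]), array([0.5687, 0.1126, 0.1778])]
```

View pics/w9c.png

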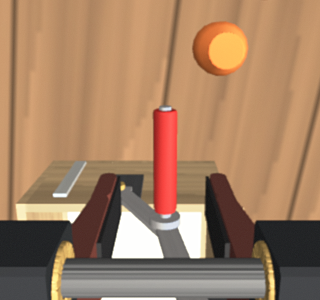

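The crop shows the peg vertical at x≈325 between the fingers, matching the prediction. I'm going down to grip it.

```bash
python3 -m creep '45 .0014 .0005 -.03 0 0 0;45 0 0 -.03 0 0 0;45 0 0 -.025 0 0 0;45 0 0 -.007 0 0 0;45 0 0 0 0 0 0'; python3 -m creep '0 0 0 0 0 0 0;0 0 0 0 0 0 0;0 0 0 0 0 0 0;0 0 0 0 0 0 0'; python3 - <<'E'
from h import *
X=np.array([.992,.128,0])
f=lambda a:.082*(np.sin(a)*X+np.cos(a)*np.array([0,0,1]))
A=.525;p=f(A)
for a in [.45,.35,.25,.15,.05,-.05,-.2,-.4,-.6,-.8,-1.,-1.2,-1.4,-1.6,-1.8,-2.,-2.2,-2.4,-2.55,-2.675]:
    # lid angle: hinge at (0.1,.008) from foot
    k=np.array([.082*np.sin(a),.082*np.cos(a)]);h=np.array([.1,.008]);d=h-k;D=np.hypot(*d)
    c=(D*D+.15**2-.082**2)/(2*D*.15);ang=np.arctan2(k[1]-h[1],h[0]-k[0])
    th=ang+np.arccos(np.clip(c,-1,1)) if c<=1 else np.nan
    print(a,np.round(f(a)-p,4),"cum",np.round(f(a)-f(A),4),"lid %.3f"%th);p=f(a)
E
```

```text
t: 25.48
tcp_pos: [0.5782, 0.0886, 0.1476]
tcp_rot: [1.115, 1.267, -1.113]
wrist_force: [0.2, -0.2, 0.1]
finger_gap: 0.0396
t: 25.98
tcp_pos: [0.5769, 0.0884, 0.1469]
tcp_rot: [1.113, 1.268, -1.115]
wrist_force: [-4.1, -1.1, 3.3]
finger_gap: 0.0151
0.45 [-0.0054 -0.0007  0.0029] cum [-0.0054 -0.0007  0.0029] lid 1.296
0.35 [-0.0075 -0.001   0.0032] cum [-0.0129 -0.0017  0.0061] lid 1.301
0.25 [-0.0078 -0.001   0.0024] cum [-0.0206 -0.0027  0.0085] lid 1.289
0.15 [-0.008  -0.001   0.0016] cum [-0.0286 -0.0037  0.0101] lid 1.266
0.05 [-0.0081 -0.001   0.0008] cum [-0.0367 -0.0047  0.0109] lid 1.234
-0.05 [-0.0081 -0.001   0.    ] cum [-0.0448 -0.0058  0.0109] lid 1.196
-0.2 [-0.0121 -0.0016 -0.0015] cum [-0.0569 -0.0073  0.0094] lid 1.129
-0.4 [-0.0155 -0.002  -0.0048] cum [-0.0724 -0.0093  0.0046] lid 1.030
-0.6 [-0.0143 -0.0018 -0.0078] cum [-0.0867 -0.0112 -0.0033] lid 0.924
-0.8 [-0.0124 -0.0016 -0.0105] cum [-0.0991 -0.0128 -0.0138] lid 0.815
-1.0 [-0.0101 -0.0013 -0.0128] cum [-0.1092 -0.0141 -0.0267] lid 0.706
-1.2 [-0.0074 -0.001  -0.0146] cum [-0.1166 -0.015  -0.0412] lid 0.599
-1.4 [-0.0043 -0.0006 -0.0158] cum [-0.1209 -0.0156 -0.057 ] lid 0.498
-1.6 [-0.0011 -0.0001 -0.0163] cum [-0.1221 -0.0158 -0.0734] lid 0.403
-1.8 [ 0.0021  0.0003 -0.0162] cum [-0.12   -0.0155 -0.0896] lid 0.315
-2.0 [ 0.0053  0.0007 -0.0155] cum [-0.1147 -0.0148 -0.1051] lid 0.234
-2.2 [ 0.0082  0.0011 -0.0141] cum [-0.1065 -0.0137 -0.1192] lid 0.159
-2.4 [ 0.0108  0.0014 -0.0122] cum [-0.0957 -0.0124 -0.1314] lid 0.089
-2.55 [ 0.0096  0.0012 -0.0076] cum [-0.0861 -0.0111 -0.139 ] lid 0.039
-2.675 [ 0.0088  0.0011 -0.0052] cum [-0.0774 -0.01   -0.1442] lid -0.002
```

```bash
cat > g2.py <<'E'
# report stay angle and peg forces along (fr) and across (ft) the lower link
from h import *
import sys
o=arm.observe();d=o["tcp_pos"][:2]-[.5361,.0831];x=d@[.992,.128];z=o["tcp_pos"][2]-.0759
a=np.arctan2(x,z)
if a>1.6:a-=2*np.pi
F=o["wrist_force"];fx=F[:2]@[.992,.128];fr=fx*np.sin(a)+F[2]*np.cos(a);ft=-fx*np.cos(a)+F[2]*np.sin(a)
print("alpha %.3f r %.4f fr %.1f ft %.1f Fz %.1f gap %.4f t %.2f"%(a,np.hypot(x,z),fr,ft,F[2],o["finger_gap"],o["t"]))
sys.exit(int(max(abs(fr),abs(ft))>float(sys.argv[1])))
E
python3 g2.py 12; python3 -m creep '0 -.0054 -.0007 .0029 0 0 0;0 0 0 0 0 0 0' >/dev/null; python3 g2.py 12 && python3 -m creep '0 -.0075 -.001 .0032 0 0 0;0 0 0 0 0 0 0' >/dev/null && python3 g2.py 12 && python3 -m creep '0 -.0078 -.001 .0024 0 0 0;0 0 0 0 0 0 0' >/dev/null && python3 g2.py 12
```

```text
alpha 0.526 r 0.0821 fr 0.7 ft 5.3 Fz 3.3 gap 0.0151 t 25.98
alpha 0.459 r 0.0823 fr -2.6 ft -0.4 Fz -2.5 gap 0.0156 t 26.23
alpha 0.355 r 0.0825 fr -1.1 ft 0.4 Fz -0.8 gap 0.0156 t 26.48
alpha 0.256 r 0.0827 fr 1.8 ft 0.1 Fz 1.8 gap 0.0152 t 26.73
```

```bash
python3 -m creep '0 -.008 -.001 .0016 0 0 0;0 0 0 0 0 0 0' >/dev/null; python3 g2.py 12 && python3 -m creep '0 -.0081 -.001 .0008 0 0 0;0 0 0 0 0 0 0' >/dev/null && python3 g2.py 12 && python3 -m creep '0 -.0081 -.001 0 0 0 0;0 0 0 0 0 0 0' >/dev/null && python3 g2.py 12 && python3 -m creep '0 -.0121 -.0016 -.0015 0 0 0;0 0 0 0 0 0 0' >/dev/null && python3 g2.py 12 && python3 -m creep '0 -.0155 -.002 -.0048 0 0 0;0 0 0 0 0 0 0' >/dev/null && python3 g2.py 12
```

```text
alpha 0.157 r 0.0828 fr 4.4 ft 0.8 Fz 4.5 gap 0.0153 t 26.98
alpha 0.057 r 0.0829 fr 7.0 ft 0.5 Fz 7.0 gap 0.0151 t 27.23
alpha -0.043 r 0.0830 fr 8.8 ft 0.8 Fz 8.8 gap 0.0149 t 27.48
alpha -0.203 r 0.0831 fr 13.6 ft 2.4 Fz 12.9 gap 0.0151 t 27.73
```

```bash
python3 -m creep '0 -.0169 -.0022 -.004 0 0 0;0 0 0 0 0 0 0' >/dev/null; python3 g2.py 14 && python3 -m creep '0 -.0143 -.0018 -.0078 0 0 0;0 0 0 0 0 0 0' >/dev/null && python3 g2.py 14 && python3 -m creep '0 -.0124 -.0016 -.0105 0 0 0;0 0 0 0 0 0 0' >/dev/null && python3 g2.py 14 && python3 -m creep '0 -.0101 -.0013 -.0128 0 0 0;0 0 0 0 0 0 0' >/dev/null && python3 g2.py 14
```

```text
alpha -0.443 r 0.0839 fr 8.0 ft 3.5 Fz 5.7 gap 0.0151 t 27.98
alpha -0.649 r 0.0843 fr 3.9 ft 3.3 Fz 1.1 gap 0.0149 t 28.23
alpha -0.839 r 0.0845 fr 2.9 ft 4.2 Fz -1.2 gap 0.0154 t 28.48
alpha -1.023 r 0.0845 fr 3.8 ft 4.6 Fz -2.0 gap 0.0151 t 28.73
```

```bash
python3 -m creep '0 -.0074 -.001 -.0146 0 0 0;0 0 0 0 0 0 0' >/dev/null; python3 g2.py 14 && python3 -m creep '0 -.0043 -.0006 -.0158 0 0 0;0 0 0 0 0 0 0' >/dev/null && python3 g2.py 14 && python3 -m creep '0 -.0011 -.0001 -.0163 0 0 0;0 0 0 0 0 0 0' >/dev/null && python3 g2.py 14 && python3 -m creep '0 .0021 .0003 -.0162 0 0 0;0 0 0 0 0 0 0' >/dev/null && python3 g2.py 14
```

```text
alpha -1.212 r 0.0843 fr 5.0 ft 4.9 Fz -2.8 gap 0.0154 t 28.98
alpha -1.403 r 0.0841 fr 6.3 ft 4.5 Fz -3.4 gap 0.0152 t 29.23
alpha -1.597 r 0.0838 fr 6.8 ft 5.4 Fz -5.5 gap 0.0153 t 29.48
alpha -1.791 r 0.0833 fr 7.7 ft 4.5 Fz -6.1 gap 0.0155 t 29.73
```

```bash
python3 -m creep '0 .0046 .0006 -.0155 0 0 0;0 0 0 0 0 0 0' >/dev/null; python3 g2.py 14 && python3 -m creep '0 .0079 .0011 -.0143 0 0 0;0 0 0 0 0 0 0' >/dev/null && python3 g2.py 14 && python3 -m creep '0 .0053 .0007 -.0063 0 0 0;0 0 0 0 0 0 0' >/dev/null && python3 g2.py 14 && python3 -m creep '0 .0052 .0007 -.006 0 0 0;0 0 0 0 0 0 0' >/dev/null && python3 g2.py 14
```

```text
alpha -1.985 r 0.0829 fr 7.4 ft 5.4 Fz -8.0 gap 0.0153 t 29.98
alpha -2.183 r 0.0823 fr 7.7 ft 4.4 Fz -8.1 gap 0.0152 t 30.23
alpha -2.279 r 0.0820 fr 8.4 ft 4.7 Fz -9.0 gap 0.0154 t 30.48
alpha -2.384 r 0.0819 fr 6.6 ft 4.5 Fz -7.9 gap 0.0153 t 30.73
```

```bash
python3 -m creep '0 .0047 .0006 -.0044 0 0 0;0 0 0 0 0 0 0' >/dev/null; python3 g2.py 14 && python3 -m creep '0 .0047 .0006 -.0038 0 0 0;0 0 0 0 0 0 0' >/dev/null && python3 g2.py 14 && python3 -m creep '0 .0035 .0004 -.0022 0 0 0;0 0 0 0 0 0 0' >/dev/null && python3 g2.py 10 && python3 -m creep '0 .0026 .0003 -.0016 0 0 0;0 0 0 0 0 0 0' >/dev/null && python3 g2.py 10 &&  python3 -m creep '0 .0018 .0002 -.001 0 0 0;0 0 0 0 0 0 0' >/dev/null && python3 g2.py 10
```

```text
alpha -2.468 r 0.0818 fr 2.2 ft 4.1 Fz -4.3 gap 0.0152 t 30.98
alpha -2.544 r 0.0819 fr -0.7 ft 4.4 Fz -1.9 gap 0.0151 t 31.23
alpha -2.591 r 0.0820 fr -2.9 ft 3.0 Fz 0.9 gap 0.0155 t 31.48
alpha -2.628 r 0.0820 fr -4.3 ft 3.6 Fz 1.9 gap 0.0151 t 31.73
alpha -2.647 r 0.0822 fr -6.5 ft 0.7 Fz 5.4 gap 0.0153 t 31.98
```

```bash
python3 -m creep '0 .0019 .0003 -.0003 0 0 0;0 0 0 0 0 0 0' >/dev/null; python3 g2.py 10 && python3 -m creep '0 .0014 .0002 -.0005 0 0 0;0 0 0 0 0 0 0' >/dev/null && python3 g2.py 9; python3 - <<'E'
from h import *
s=arm.camera("scene");cv2.imwrite("pics/s10.png",s[:,:,::-1])
a=cv2.resize(s[210:320,215:415],(800,440));
cv2.imwrite("pics/s10c.png",a[:,:,::-1])
# lid edge: compare with the shut lid of the start
d=np.abs(s.astype(int)-cv2.imread("pics/scene0.png")[:,:,::-1]).sum(2)[222:315,228:342];print("changed px in box region",(d>60).sum(), np.argwhere(d>60).min(0) if (d>60).any() else "", np.argwhere(d>60).max(0) if (d>60).any() else "")
E
```

```text
alpha -2.653 r 0.0824 fr -8.1 ft -6.7 Fz 10.3 gap 0.0149 t 32.23
alpha -2.659 r 0.0827 fr -12.4 ft -11.7 Fz 16.4 gap 0.0151 t 32.48
changed px in box region 6 [ 0 17] [10 60]
```

The force now rises firmly and the box looks the same as in the starting picture, so the lid is shut. I'll ease off, let go and rise clear.

```bash
python3 -m creep '0 -.0018 -.0003 .0011 0 0 0;0 0 0 0 0 0 0' ; python3 g2.py 99; python3 -m creep '45 0 0 0 0 0 0;45 0 0 0 0 0 0;45 0 0 0 0 0 0;45 0 0 .02 0 0 0;45 0 0 .04 0 0 0;45 0 0 .05 0 0 0;45 0 .02 .05 0 0 0;45 0 .02 .05 0 0 0;45 0 0 0 0 0 0;45 0 0 0 0 0 0'; python3 - <<'E'
from h import *
s=arm.camera("scene");t=arm.camera("top");s0=cv2.imread("pics/scene0.png")[:,:,::-1];t0=cv2.imread("pics/top0.png")[:,:,::-1]
d=np.abs(s.astype(int)-s0).sum(2)[222:315,228:342];print("scene box change px",(d>60).sum())
h=lambda im:cv2.cvtColor(im,cv2.COLOR_RGB2HSV).astype(int)
def red(im,b):
    k=h(im);return blob(((k[...,0]<8)&(k[...,1]>200)&(k[...,2]>120)).astype(np.uint8),*b)[1]
print("red scene",red(s0,(320,190,410,290)),red(s,(320,190,410,290)))
print(arm.observe()["wrist_force"])
cv2.imwrite("pics/f.png",np.vstack([cv2.resize(s[190:340,200:500],(600,300)),cv2.resize(t[150:300,165:465],(600,300))])[:,:,::-1])
E
```

```text
t: 32.78
tcp_pos: [0.4977, 0.0778, 0.0036]
tcp_rot: [1.113, 1.267, -1.115]
wrist_force: [0.9, -0.9, 6.2]
finger_gap: 0.0151
alpha -2.650 r 0.0820 fr -5.9 ft -2.2 Fz 6.2 gap 0.0151 t 32.77
t: 34.02
tcp_pos: [0.4976, 0.1176, 0.2125]
tcp_rot: [1.113, 1.267, -1.115]
wrist_force: [0.1, 0.2, -0.2]
finger_gap: 0.0393
scene box change px 0
red scene [355.28787879 266.81060606] [355.3        266.84615385]
[ 0.22341071 -0.86419365  0.2421222 ]
```

View pics/f.png

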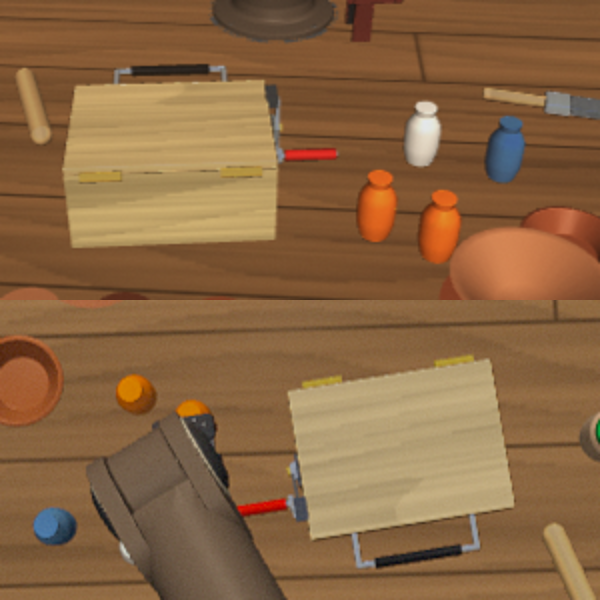

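The lid is shut, with no changed pixels compared with the start. The peg is back at its starting place, the other things stand untouched and the robot is clear. Handing in.

```bash
python3 -c "
from plant import arm
print(arm.sign_off())"
```

```text
the job is handed in; nothing more can be done
None
```

I put the dark vase in the damp box, shut the lid on it and handed the job in at about 34 s of robot time. No verdict is reported.

- **Lid up:** I raised it by the bar to a stiff stop at about 1.30 rad, with at most about 6.6 N of pull. Let down to about 1.27 rad it was carried by the stay, and it stayed up after I let go.
- **Vase:** I set it on the box floor until it touched, with a contact force of about 4 N. After I let go, the wrist camera showed it standing upright.
- **Lid down:** I took the peg back through straight and folded it in small steps. Forces across and along the lower link stayed under about 14 N. When I pressed it shut, the peg briefly read about 16 N upward, above the 2 to 8 N the peg should need.

**Last checks:**
- The box and lid match the starting scene picture, with no changed pixels.
- The red peg is back where it started, within 0.1 pixel.
- The other things in the final view stand where they were.
- The wrist force is near zero.

**Not directly checked:**
- The stay foot's slip was never measured. I only kept the forces at the bar and peg below its limit.
- The vase cannot be seen with the lid shut.

**One disagreement:** the fingertips are about 34 mm short of where the reported TCP puts them. The first grasp of the bar closed on air because of this, and I corrected for it afterwards.

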